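# Load a toy locomotive into the steriliser

## Robot

A 6-joint arm with a two-finger parallel gripper is mounted at the origin on the work surface. World frame = base frame: x ahead of the robot, y to its left, z up, the work surface at z = 0. Lengths are in m, angles in degrees, forces in N, time in s.
With the tool pointing down it reaches from about 0.275 to 0.825 m from the base axis. Payload 4.9 kg.
Tool frame: the origin (TCP) lies at the very end of the fingers, on their centre line; the grasp point (between the pads) lies 19 mm behind it; x points along the fingers, y is the direction in which the jaws open and shut, and the axes are right-handed (so a half turn about x gives the same grasp; the last joint's range is limited). The gripper opens to 85 mm and grips with 20 to 120 N. Pads are 22 mm wide; open, the fingers measure 114 mm over their backs; the gripper's body (76 mm by 85 mm) begins 54 mm behind the grasp point. The pads swing forward as they close: fully open they stand 13 mm farther back than shut.
Start: joints at [-71.116, 18.69, -11.035, 60.275, 0, 82.311], TCP at [0.246, -0.492, 0.231] pointing down, gripper open.
Joint ranges: [-152.03, 152.03], [-55.5, 102.48], [-74.3, 77.21], [-110.64, 120.58], [-84.22, 78.4], [-180, 180]. Speed limits (degrees/s): [147.25, 147.25, 180, 180, 180, 180].

## Interface

Orientations are given as [roll, pitch, yaw] about the fixed x, y, z axes, in that order (R = Rz(yaw) Ry(pitch) Rx(roll)).
In Python, from station import get_state, camera, camera_model, sign_off gives the robot as it stands.
- The arm moves only by the shell command python3 -m handwheel 'ROWS' [OPENING] [FORCE]. ROWS is text: rows parted by semicolons, each of 6 numbers parted by spaces: the shift along the tool's x, y, z in cm, then the turn, a rotation vector about the tool's x, y, z in degrees. In form: x y z rx ry rz; .... A call has 1 to 20 rows; each row is the pose to reach, as a shift and turn from the pose commanded when the call began, along the tool's axes at that moment; what a row does not reach only later rows make up. A row lasts 1/12 s, in which the tool goes at most 41.7 mm and 7.16 degrees, less where a joint would pass 70% of its speed; a pose out of reach is approached as far as the arm can. A call with a gripper value outside its range is refused whole. OPENING is the opening, from 0 (shut) to 1 (fully open), set as the call begins (- or left out, the last holds). The fingers move at their own pace and stop on an object; FORCE is the grip in N (left out, the last holds). Time passes only in rows, so rows that repeat a pose let the fingers close. It gives the time, the measured TCP pose, the force and the opening at its end, in the units of the state.
- get_state(): the state, without advancing time (a new reading comes with each control period).
- camera(name): name is "scene" or "side" or "wrist"; returns the picture (400x640x3 uint8, blue, green, red); there is no depth.
- camera_model(name): a dict with "fx", "fy", "cx", "cy" (pixels), "R" (3x3) and "t" (3): a world point X has camera coordinates R X + t. Camera axes: x right, y down, z forward; pixel columns grow to the right and rows downward; lengths in m; the calibration is good to about 2 mm. A picture is of the moment at which its call begins: read the wrist's pose just before it. camera_model takes no time and is no camera call; for the wrist camera it gives the pose at the moment of the call.
- sign_off(): hands the job in, once; it reports no verdict.
The state is a dict: "time": time; "joints": joint angles; "joint_vel": joint speeds; "tau": joint torques, N m; "tcp_pos": TCP position; "tool_rot": TCP orientation; "force": force on the tool from outside, world axes, zero at the start; "moment": the same for the moment, N m; "width": opening from 0.0 (shut) to 1.0 (fully open).
Only numpy, scipy, OpenCV 4.12 (cv2) and the standard library are available. Lean on these libraries where they do the work, as an engineer would, in place of code of your own. Each camera call takes 0.05 s, during which the arm holds its last target.

## Task

Open the toy steriliser: swing its lid up and back until it leans open by itself, and leave it open. The washed toy locomotive stands on its tail on the black draining mat: lay it down gently on its wheels on the mat or the table and let go, then take it again from above and set it on its wheels on the wire rack inside the steriliser. Do not let it topple or drop, and leave everything else on the table where it is.

Things in the scene. Friction and masses are not known exactly. Their poses are not given: they have to be found in the camera images.
- steriliser: White bench-top toy steriliser, fixed, 190 mm deep (x) by 276 mm wide (y), walls 117 mm high. Origin: centre of its underside. x runs from its front (handle side, facing the robot) to its back (hinge side), z up. At its right (-y) a closed control box 83 mm wide, 117 mm high, with a dial to 135 mm; the rest is the chamber under the lid.
- rack (a point): Centre of the top face of the wire rack in the steriliser, same axes as it (at x 0, y +37.5, z 42 mm of it). The level rack fills the open-topped chamber, 150 mm (x) by 185 mm (y) inside, centred here; the rim is 75 mm above the rack. Walls 20 mm thick at front and back, 8 mm at the left.
- lid (a joint): Angle of the steriliser's lid, rad: 0 closed, grows as it opens, leans at its stop at 1.88. Free hinge, no spring: it balances near 1.53; let go below 1.4 it falls shut, beyond 1.65 it falls back to its stop. 0.4 kg, 12 mm thick, 183 mm from hinge line to front edge, 201 mm wide, amber window in a white frame.
- lid_hinge (a point): Middle of the lid's hinge line, which runs along the steriliser's y at the back of the chamber, 121 mm above the table. Turns with the lid; with the lid closed its axes are the steriliser's.
- lid_handle (a point): Middle of the round grip bar of the lid's steel handle: 10 mm thick, parallel to the hinge line, about 90 mm free between its two posts, 25 mm clear above the lid's top face. With the lid closed it is 158 mm in front of the hinge line and 38 mm above it. Swings and turns with the lid.
- loco: Blue toy locomotive with grey chassis, 140 g (70 to 130 per cent), 150 mm long (a coupling adds 6 at the nose), flat sides 44 mm apart (cab roof 48), 58 mm high on its wheels. Stands on its flat tail at the start. Origin: centre of the tail face. z runs from tail to nose (up at the start), +x towards its wheels, y across.
- loco_mid (a point): Middle of the locomotive (its x 0, y 0, z 75 mm), same axes. 29 mm above the ground when it stands on its wheels. In its axes: wheels reach x +29 and do not turn; chassis x 4 to 16 over the whole length; hood x -20 to +4 from z 50 to 148; cab z 0 to 53 with its roof at x -29 mm. Centre of mass near z 70 mm.
- mat: Black ribbed rubber draining mat, fixed, 300 mm (x) by 250 mm (y), 5 mm thick. Origin: centre of its underside.
- wagon: Bystander: open toy wagon on its wheels on the mat, 139 mm long (its x), 44 mm wide, 49 mm high. Origin: centre of its underside.
- cup: Bystander: small toy cup, 64 mm across, 60 mm high. Origin: centre of its underside.
- track_a: Bystander: lower of two stacked flat toy track pieces, 170 x 52 x 11 mm. Origin: centre of its underside.
- track_b: Bystander: upper of the two stacked track pieces. Origin: centre of its underside.
- brush: Bystander: wooden scrubbing brush, 140 x 50 x 38 mm. Origin: centre of its underside.
- spray: Bystander: trigger spray bottle, 72 mm across, 205 mm high. Origin: centre of its underside.
- van: Bystander: small toy van, 85 x 42 x 51 mm. Origin: centre of its underside.
Things that resemble listed ones, but are neither listed nor needed, are in the scene too. Leave any red look-alike of the loco alone.

How it is judged:
By the outcome, as a careful person would: the job done as asked, in the order asked, and still so for the second after the job is handed in, with the robot touching nothing.
It also fails if it takes over 72 s, if anything falls off the work surface, if the arm or the gripper's body presses on something with over 40 N, if the wrist force passes 120 N, or if a joint passes its speed limit or range.

## Working session

There is one attempt and no reset: what is moved stays moved. The work goes in short steps, Python scripts to look and compute and a shell command to move; the robot and the scene stay as the last step left them, time stands still between calls to the robot, and variables do not carry over. Pictures are saved under pics/ and viewed, and the job is handed in when it is done.

```bash
ls; mkdir -p pics; python3 - <<'E'
from station import *
import cv2
print(get_state())
for n in ("scene","side","wrist"):
    cv2.imwrite(f"pics/{n}0.png",camera(n)); m=camera_model(n); print(n,m)
E
```

```text
pics
{'time': 0.0, 'joints': array([-7.11150811e+01,  1.87331656e+01, -1.10928199e+01,  6.02752034e+01,
       -2.92194929e-04,  8.23111526e+01]), 'joint_vel': array([ 0.06856875, -0.08188856,  0.02975571,  0.06424033, -0.03435816,
        0.0039247 ]), 'tau': array([ 4.41707552e-04, -4.43396366e+01,  2.62441546e+01,  1.53908646e-02,
       -8.37257039e-05, -2.18420759e-06]), 'tcp_pos': array([ 0.24585881, -0.49132363,  0.23048708]), 'tool_rot': array([-97.52339964,  89.89881072, 109.05036694]), 'force': array([-0.32384863,  0.29142639, -0.13443368]), 'moment': array([0.00598743, 0.01612244, 0.00617216]), 'width': 1.0010299539176108}
scene {'fx': 518.2782904416191, 'fy': 518.2782904416191, 'cx': 318.61678986466046, 'cy': 201.4697008830428, 'R': array([[-0.44454907,  0.89564582, -0.01395282],
       [ 0.61508261,  0.29389513, -0.73164133],
       [-0.65119083, -0.33383261, -0.68154698]]), 't': array([ 0.24481246, -0.24048629,  2.19574989])}
side {'fx': 392.4865836468847, 'fy': 392.4865836468847, 'cx': 321.1067022892111, 'cy': 193.9370015014359, 'R': array([[ 9.40502508e-01, -3.39785466e-01, -9.32563949e-04],
       [-1.93270260e-01, -5.32697257e-01, -8.23941890e-01],
       [ 2.79466705e-01,  7.75099651e-01, -5.66673532e-01]]), 't': array([-0.51435581,  0.16773088,  1.21590288])}
wrist {'fx': 353.28072773639263, 'fy': 353.28072773639263, 'cx': 317.73759299871125, 'cy': 199.76610719767203, 'R': array([[ 4.46510204e-01, -8.94778525e-01, -1.71841168e-04],
       [-8.46079234e-01, -4.22270881e-01,  3.25326347e-01],
       [-2.91167593e-01, -1.45116143e-01, -9.45601786e-01]]), 't': array([-0.54885893, -0.04251827,  0.38076034])}
```

View pics/scene0.png

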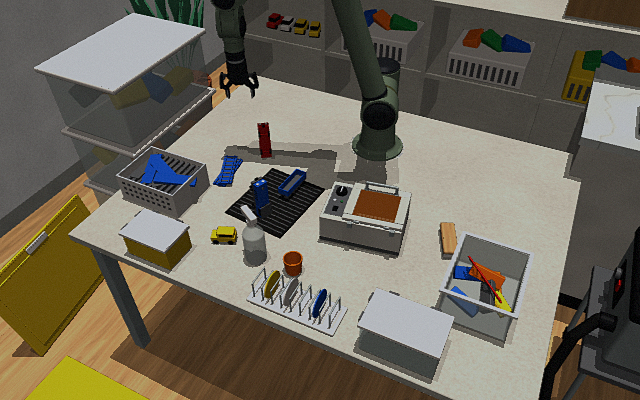

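View pics/side0.png

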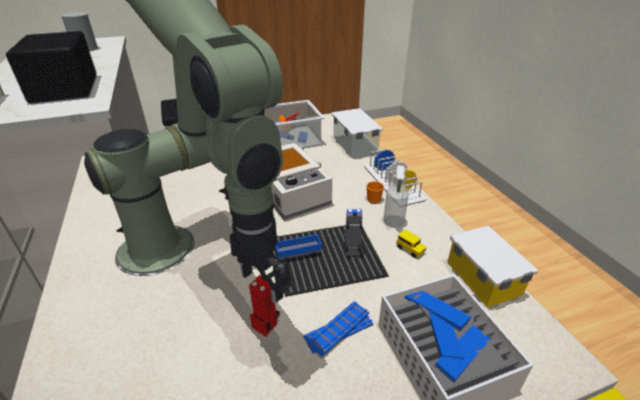

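View pics/wrist0.png

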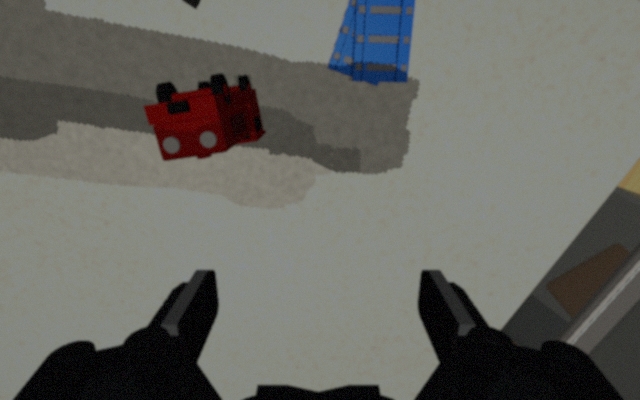

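The scene view shows the steriliser around (365,215), the blue loco standing at (261,193), the wagon at (293,183) on the mat, and the red look-alike at (264,140). I'll zoom in on these.

```bash
python3 - <<'E'
import cv2
a=cv2.imread("pics/scene0.png"); 
cv2.imwrite("pics/c1.png",cv2.resize(a[165:265,310:420],None,fx=6,fy=6,interpolation=cv2.INTER_CUBIC)[:600])
cv2.imwrite("pics/c2.png",cv2.resize(a[155:245,215:335],None,fx=6,fy=6,interpolation=cv2.INTER_CUBIC))
b=cv2.imread("pics/side0.png")
cv2.imwrite("pics/c3.png",cv2.resize(b[135:300,255:400],None,fx=3.6,fy=3.6,interpolation=cv2.INTER_CUBIC))
E
```

```text
(no output)
```

View pics/c1.png

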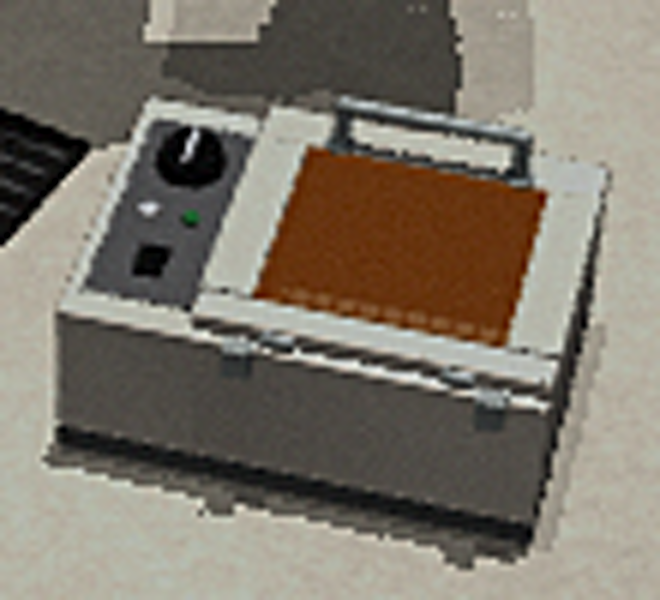

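View pics/c2.png

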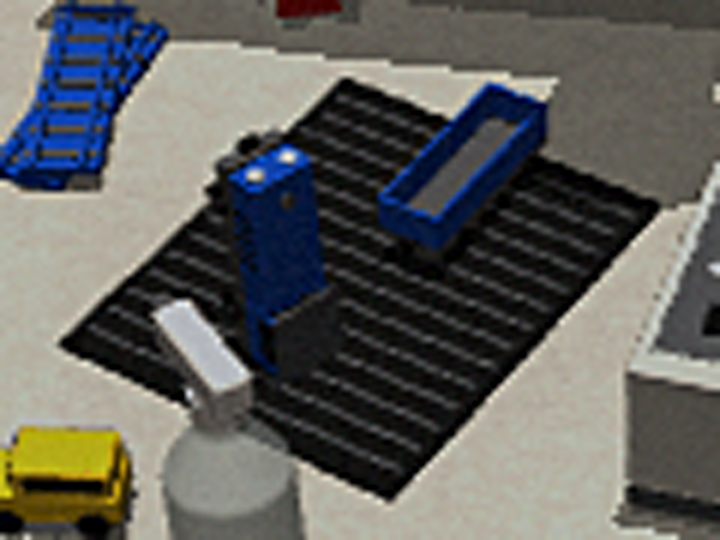

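View pics/c3.png

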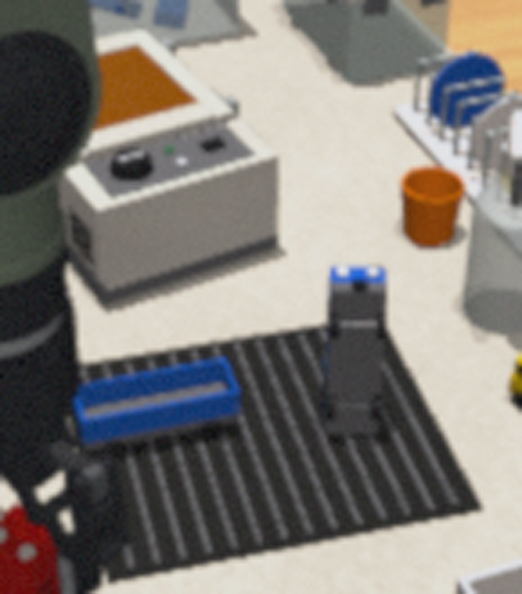

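```bash
cat > h.py <<'E'
import numpy as np
from station import *
def ray(n,u,v,z,m=None):
    m=m or camera_model(n); R=np.array(m["R"]);t=np.array(m["t"])
    c=-R.T@t; d=R.T@np.array([(u-m["cx"])/m["fx"],(v-m["cy"])/m["fy"],1])
    return c+d*(z-c[2])/d[2]
def proj(n,X,m=None):
    m=m or camera_model(n); p=np.array(m["R"])@np.array(X)+m["t"]
    return p[0]/p[2]*m["fx"]+m["cx"],p[1]/p[2]*m["fy"]+m["cy"]
E
python3 - <<'E'
from h import *
np.set_printoptions(precision=4,suppress=True)
def q(l,pts,z,f,o):
    for p in pts:
        print(l,p,ray("scene",p[0]/f+o[0],p[1]/f+o[1],z))
q("bar",[(345,102),(530,132)],.159,6,(310,165))
q("boxtop",[(150,98),(60,312),(550,405)],.117,6,(310,165))
q("lid",[(270,105),(607,170),(197,310),(552,390)],.127,6,(310,165))
q("bottom",[(55,450),(530,548)],.0,6,(310,165))
q("mat",[(345,78),(660,205),(392,500),(62,345)],.005,6,(215,155))
q("noseblue",[(232,180),(298,148),(315,165),(245,195)],.153,6,(215,155))
q("wagon top",[(487,85),(547,108),(440,250),(380,200)],.054,6,(215,155))
s=lambda p,z:print("side",p,ray("side",p[0]/3.6+255,p[1]/3.6+135,z))
s((332,268),.153);s((385,268),.153)
s((330,432),.005);s((382,432),.005);s((275,155),.117);s((108,300),0);s((110,210),.117)
E
```

```text
bar (345, 102) [0.4135 0.1216 0.159 ]
bar (530, 132) [0.3926 0.2256 0.159 ]
boxtop (150, 98) [ 0.4139 -0.0009  0.117 ]
boxtop (60, 312) [0.599  0.0309 0.117 ]
boxtop (550, 405) [0.5493 0.2979 0.117 ]
lid (270, 105) [0.3999 0.0702 0.127 ]
lid (607, 170) [0.3692 0.2667 0.127 ]
lid (197, 310) [0.5742 0.1024 0.127 ]
lid (552, 390) [0.5478 0.2975 0.127 ]
bottom (55, 450) [0.5965 0.0249 0.    ]
bottom (530, 548) [0.5482 0.2975 0.    ]
mat (345, 78) [ 0.3295 -0.3167  0.005 ]
mat (660, 205) [ 0.3539 -0.0703  0.005 ]
mat (392, 500) [ 0.652  -0.0981  0.005 ]
mat (62, 345) [ 0.6269 -0.3437  0.005 ]
noseblue (232, 180) [ 0.5897 -0.2278  0.153 ]
noseblue (298, 148) [ 0.549 -0.208  0.153]
noseblue (315, 165) [ 0.5578 -0.1914  0.153 ]
noseblue (245, 195) [ 0.5976 -0.2142  0.153 ]
wagon top (487, 85) [ 0.3468 -0.197   0.054 ]
wagon top (547, 108) [ 0.3507 -0.1516  0.054 ]
wagon top (440, 250) [ 0.4977 -0.1484  0.054 ]
wagon top (380, 200) [ 0.4736 -0.2039  0.054 ]
side (332, 268) [ 0.5523 -0.2056  0.153 ]
side (385, 268) [ 0.592  -0.2199  0.153 ]
side (330, 432) [ 0.5437 -0.2355  0.005 ]
side (382, 432) [ 0.5846 -0.2503  0.005 ]
side (275, 155) [0.5914 0.0204 0.117 ]
side (108, 300) [0.4185 0.0069 0.    ]
side (110, 210) [ 0.4206 -0.0151  0.117 ]
```

```bash
cat >> h.py <<'E'
from scipy.spatial.transform import Rotation as Ro
np.set_printoptions(precision=4,suppress=True)
def cur():
    s=get_state(); return np.array(s["tcp_pos"]),Ro.from_euler("xyz",s["tool_rot"],degrees=True),s
def tool(yj,f):
    """rotation with tool x along f, tool y near yj"""
    f=np.array(f,float);f/=np.linalg.norm(f);y=np.array(yj,float);y-=f*(f@y);y/=np.linalg.norm(y)
    return Ro.from_matrix(np.c_[f,y,np.cross(f,y)])
def row(P,R,p0=None,r0=None):
    p,r,_=cur()
    if p0 is not None:p,r=p0,r0
    return np.r_[r.inv().apply(np.array(P)-p)*100,(r.inv()*R).as_rotvec(degrees=True)]
E
python3 - <<'E'
from h import *
p,r,s=cur(); print(r.as_matrix())
c,sn=np.cos(np.radians(10)),np.sin(np.radians(10))
for sg in(1,-1):
    R=tool([sg*c,sg*sn,0],[0,0,-1]); print(sg,row([.403,.1736,.22],R).round(2))
for n,u,v in (("spray",255,262),("cup",292,272),("van",224,240),("red",265,155)): print(n,ray("scene",u,v,0))
E
```

```text
[[-0.0005  0.4473 -0.8944]
 [ 0.0012 -0.8944 -0.4473]
 [-1.     -0.0013 -0.0001]]
1 [  1.14 -52.46 -43.8  -73.43  -0.06   0.06]
-1 [  1.14 -52.46 -43.8  106.57   0.06   0.06]
spray [ 0.7787 -0.1239  0.    ]
cup [0.7626 0.0079 0.    ]
van [ 0.7401 -0.274   0.    ]
red [ 0.2638 -0.3912  0.    ]
```

```bash
python3 -m handwheel '0 -13 -11 -18 0 0; 0 -26 -22 -36 0 0; 0 -26 -22 -36 0 0;0 -39 -33 -54 0 0; 0 -39 -33 -54 0 0;0 -39 -33 -54 0 0; 0 -39 -33 -54 0 0; 0 -39 -33 -54 0 0;0 -39 -33 -54 0 0; 0 -39 -33 -54 0 0;0 -39 -33 -54 0 0;0 -46 -38 -65 0 0;0 -46 -38 -65 0 0; 0 -52.5 -43.8 -73.4 0 0;0 -52.5 -43.8 -73.4 0 0;0 -52.5 -43.8 -73.4 0 0;0 -52.5 -43.8 -73.4 0 0;0 -52.5 -43.8 -73.4 0 0;0 -52.5 -43.8 -73.4 0 0;0 -52.5 -43.8 -73.4 0 0' 0.6 30
python3 - <<'E'
from h import *
import cv2
m=camera_model("wrist");a=camera("wrist");cv2.imwrite("pics/w1.png",a)
print(get_state()["joints"],m["R"],m["t"])
c,sn=np.cos(np.radians(10)),np.sin(np.radians(10))
print(row([.403,.1736,.22],tool([c,sn,0],[0,0,-1])).round(2)); np.save("m1.npy",m,allow_pickle=True)
for Y in(-.045,.0,.045):print(proj("wrist",[.403-Y*.174,.1736+Y*.985,.159],m))
E
```

```text
time: 1.82
tcp_pos: [0.4023, 0.1729, 0.2309]
tool_rot: [-68.1, 89.9, -148.1]
force: [0.2, 0.0, 0.0]
width: 0.598
[ 13.5477   6.8224 -26.5125  56.7203  -0.0202  93.6484] [[ 0.9851  0.172  -0.0012]
 [ 0.1629 -0.9309  0.3268]
 [ 0.0551 -0.3222 -0.9451]] [-0.4247  0.053   0.4146]
[ 1.11  0.08 -0.09 -0.1   0.02  0.05]
(np.float64(320.6269328945291), np.float64(273.97526119549934))
(np.float64(320.67377772722296), np.float64(213.53761236558196))
(np.float64(320.7270073045936), np.float64(144.86257779955474))
```

View pics/w1.png

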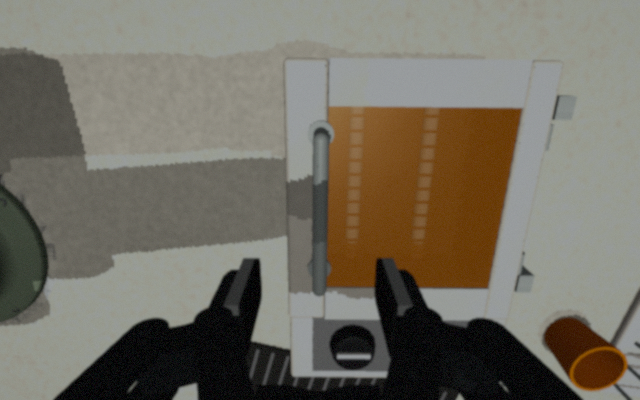

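The wrist view shows the grip bar vertical at u≈320, v 128–292. That agrees with the predicted u of 320.6, so the handle position is confirmed. Next I descend and grip it.

```bash
python3 -m handwheel '2 0.1 -0.1 0 0 0; 4 0.1 -0.1 0 0 0;6 0.1 -0.1 0 0 0;7.6 0.1 -0.1 0 0 0;8.6 0.1 -0.1 0 0 0;8.6 0.1 -0.1 0 0 0;8.6 0.1 -0.1 0 0 0;8.6 0.1 -0.1 0 0 0' && python3 -m handwheel '0 0 0 0 0 0;0 0 0 0 0 0;0 0 0 0 0 0;0 0 0 0 0 0;0 0 0 0 0 0;0 0 0 0 0 0;0 0 0 0 0 0;0 0 0 0 0 0' 0 25
python3 - <<'E'
from h import *
import cv2
a=camera("wrist");cv2.imwrite("pics/w2.png",a)
p,r,s=cur(); print(p,s["force"],s["width"],s["joints"])
# arc rows: bar circle, tool vertical
for th in range(0,109,6):
    t=np.radians(th); dx=-.158*np.cos(t)+.038*np.sin(t)+.158; dz=.158*np.sin(t)+.038*np.cos(t)-.038
    print(th,"x %.2f y %.2f"%(-dz*100,dx*100),end="; ")
E
```

```text
time: 2.53
tcp_pos: [0.4043, 0.1741, 0.1461]
tool_rot: [91.1, 89.9, 10.9]
force: [0.0, 1.9, 0.5]
width: 0.603
time: 3.2
tcp_pos: [0.4033, 0.1746, 0.1458]
tool_rot: [-52.5, 90.0, -132.5]
force: [-2.3, -2.0, 6.4]
width: 0.107
[0.4033 0.1746 0.1458] [-2.444  -1.8159  6.1745] 0.10238499371942311 [ 13.7834  12.006  -34.0311  43.9889  -0.0174  93.8083]
0 x -0.00 y 0.00; 6 x -1.63 y 0.48; 12 x -3.20 y 1.14; 18 x -4.70 y 1.95; 24 x -6.10 y 2.91; 30 x -7.39 y 4.02; 36 x -8.56 y 5.25; 42 x -9.60 y 6.60; 48 x -10.48 y 8.05; 54 x -11.22 y 9.59; 60 x -11.78 y 11.19; 66 x -12.18 y 12.85; 72 x -12.40 y 14.53; 78 x -12.44 y 16.23; 84 x -12.31 y 17.93; 90 x -12.00 y 19.60; 96 x -11.52 y 21.23; 102 x -10.86 y 22.80; 108 x -10.05 y 24.30;
```

View pics/w2.png

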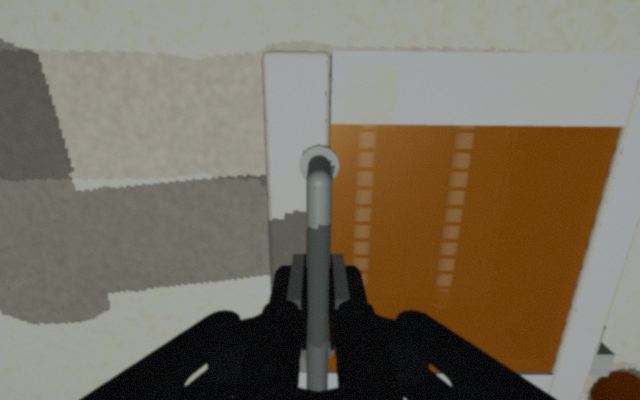

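The bar is gripped between the pads. Now I swing it along the arc.

```bash
python3 -m handwheel '-0.8 0.2 0 0 0 0;-1.63 0.48 0 0 0 0;-2.4 0.8 0 0 0 0;-3.2 1.14 0 0 0 0;-4 1.53 0 0 0 0;-4.7 1.95 0 0 0 0;-5.4 2.42 0 0 0 0;-6.1 2.91 0 0 0 0;-6.77 3.45 0 0 0 0;-7.39 4.02 0 0 0 0;-8 4.62 0 0 0 0;-8.56 5.25 0 0 0 0;-9.1 5.9 0 0 0 0;-9.6 6.6 0 0 0 0;-10.06 7.3 0 0 0 0;-10.48 8.05 0 0 0 0;-10.48 8.05 0 0 0 0' 
python3 - <<'E'
from h import *
import cv2
a=camera("wrist");cv2.imwrite("pics/w3.png",a)
b=camera("scene");cv2.imwrite("pics/s3.png",cv2.resize(b[100:270,270:450],None,fx=3.4,fy=3.4))
p,r,s=cur(); print(p,s["force"],s["moment"],s["width"])
E
```

```text
time: 4.67
tcp_pos: [0.4845, 0.1883, 0.2534]
tool_rot: [64.7, 89.8, -15.3]
force: [-7.9, -4.3, 12.9]
width: 0.102
[0.4837 0.1881 0.253 ] [-7.9427 -3.9468 12.1111] [-0.8293  1.5444 -0.0818] 0.1015278485543689
```

View pics/w3.png

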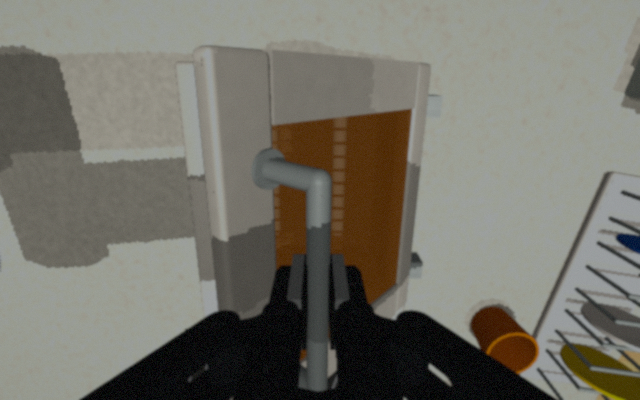

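View pics/s3.png

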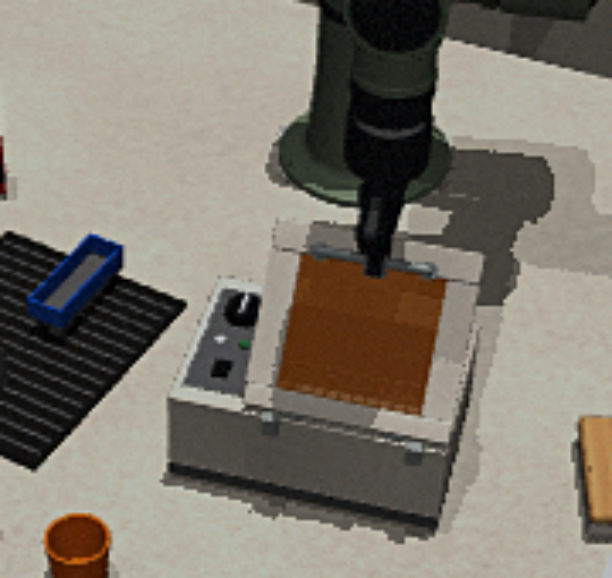

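The lid is swinging as planned. The scene view shows it about half open, with constraint forces near 15 N. Continuing past balance.

```bash
python3 -m handwheel '-0.4 0.75 0 0 0 0;-0.8 1.54 0 0 0 0;-1.1 2.3 0 0 0 0;-1.4 3.14 0 0 0 0;-1.6 4 0 0 0 0;-1.8 4.8 0 0 0 0;-2 5.6 0 0 0 0;-2.05 6.48 0 0 0 0;-2.08 7.3 0 0 0 0;-2.1 8.2 0 0 0 0;-2.05 9 0 0 0 0;-1.95 9.9 0 0 0 0;-1.8 10.7 0 0 0 0;-1.6 11.55 0 0 0 0;-1.6 11.55 0 0 0 0' 
python3 - <<'E'
from h import *
import cv2
a=camera("wrist");cv2.imwrite("pics/w4.png",a)
b=camera("scene");cv2.imwrite("pics/s4.png",cv2.resize(b[100:270,270:450],None,fx=3.4,fy=3.4))
p,r,s=cur(); print(p,s["force"],s["moment"],s["width"])
E
```

```text
time: 6.02
tcp_pos: [0.5997, 0.2081, 0.2663]
tool_rot: [62.0, 89.8, -18.1]
force: [2.2, -4.9, 2.3]
width: 0.107
[0.5989 0.2079 0.2665] [ 0.4143 -5.2836  0.8243] [-1.0236 -0.1724 -0.1212] 0.10666670545263911
```

View pics/w4.png

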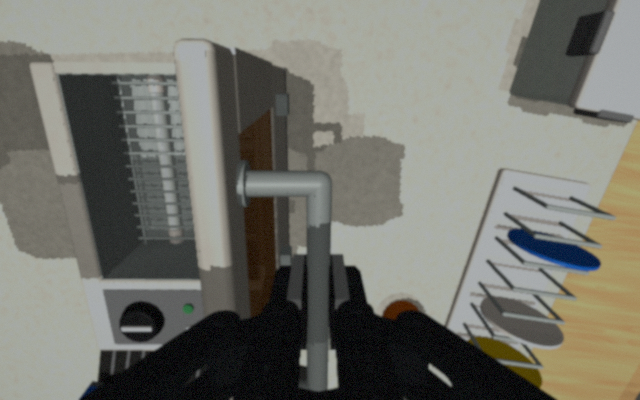

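View pics/s4.png

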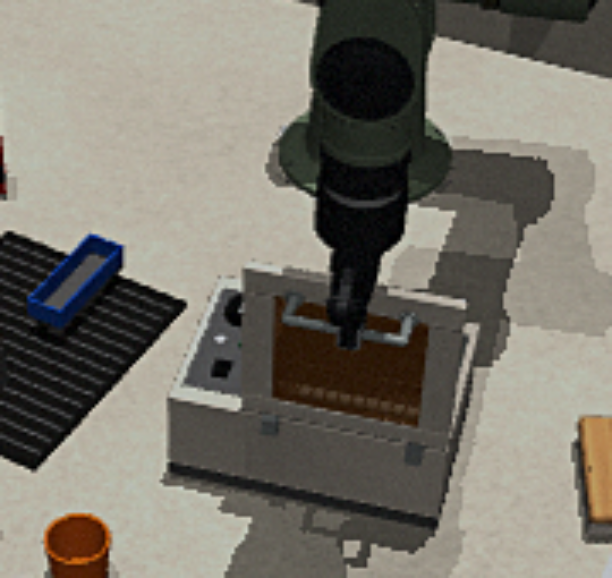

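The lid is at about 90°. I continue to about 103°, past 1.65 rad.

```bash
python3 -m handwheel '0.2 0.8 0 0 0 0;0.5 1.6 0 0 0 0;0.8 2.4 0 0 0 0;1.1 3.2 0 0 0 0;1.25 3.5 0 0 0 0;1.25 3.5 0 0 0 0;1.25 3.5 0 0 0 0' 
python3 - <<'E'
from h import *
import cv2
a=camera("wrist");cv2.imwrite("pics/w5.png",a)
p,r,s=cur(); print(p,s["force"],s["moment"],s["width"])
E
```

```text
time: 6.7
tcp_pos: [0.6302, 0.2133, 0.2556]
tool_rot: [-49.0, 89.8, -129.0]
force: [-6.9, -7.5, 14.3]
width: 0.092
[0.6301 0.2133 0.2556] [-6.7123 -6.9011 14.0655] [-1.7811  3.4205 -0.0199] 0.09257256387340275
```

View pics/w5.png

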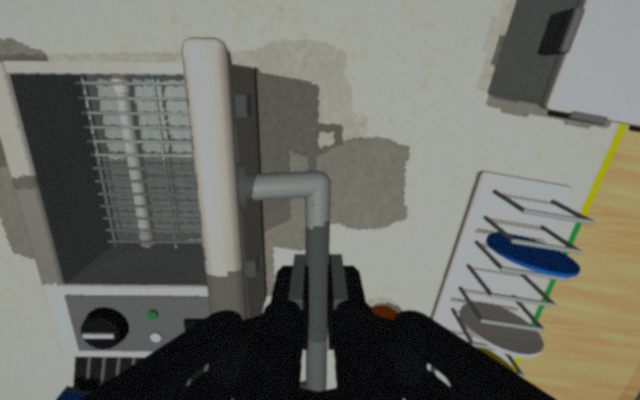

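```bash
python3 -m handwheel '0 0 0 0 0 0;0 0 0 0 0 0;0 0 0 0 0 0;-0.3 0.1 0 0 0 0;-0.6 0.3 0 0 0 0;-0.6 0.5 0 0 0 0;-0.6 0.5 0 0 0 0' 0.28 
python3 - <<'E'
from h import *
import cv2
a=camera("wrist");cv2.imwrite("pics/w6.png",a)
p,r,s=cur(); print(p,s["force"],s["moment"],s["width"])
E
```

```text
time: 7.33
tcp_pos: [0.6377, 0.2165, 0.2598]
tool_rot: [118.9, 89.8, 38.9]
force: [0.3, 0.1, -0.5]
width: 0.281
[0.6375 0.2164 0.2598] [ 0.5279 -0.6232  0.2543] [ 0.0061 -0.1174 -0.0217] 0.2838431787462894
```

View pics/w6.png

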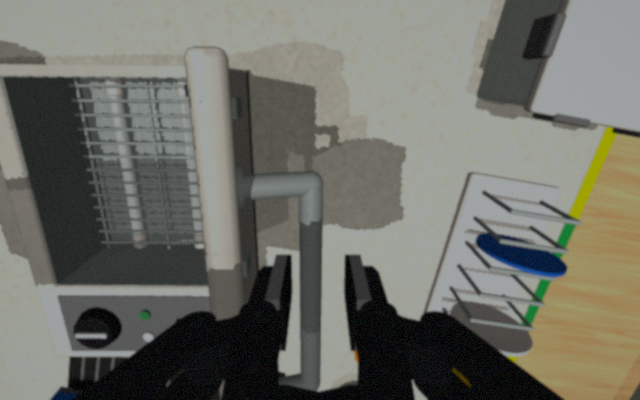

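The bar hangs free between the open fingers at u≈312, with force near 0. Now I retract straight up.

```bash
python3 -m handwheel '-0.8 0 0 0 0 0;-1.6 0 0 0 0 0;-2.6 0 0 0 0 0;-3.6 0 0 0 0 0;-5 0 0 0 0 0;-7 0 0 0 0 0;-9 0 0 0 0 0;-9 0 0 0 0 0' 
python3 - <<'E'
from h import *
import cv2
a=camera("wrist");cv2.imwrite("pics/w7.png",a)
b=camera("scene");cv2.imwrite("pics/s7.png",b);cv2.imwrite("pics/s7c.png",cv2.resize(b[130:270,200:430],None,fx=3.4,fy=3.4))
b=camera("side");cv2.imwrite("pics/d7.png",b)
p,r,s=cur(); print(p,s["force"],s["moment"],s["width"],s["joints"])
E
```

```text
time: 8.05
tcp_pos: [0.6376, 0.216, 0.3555]
tool_rot: [93.6, 89.5, 13.6]
force: [-0.2, 0.8, 0.2]
width: 0.279
[0.6363 0.2157 0.35  ] [0.1893 0.2076 0.2375] [-0.0114  0.0167 -0.0532] 0.27963535995662875 [12.4341 30.9172 24.9273 83.9573  0.0037 92.4577]
```

View pics/s7c.png

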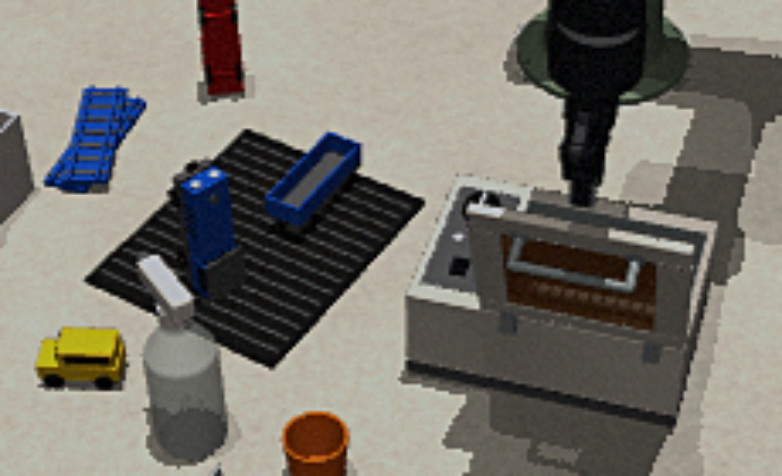

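View pics/d7.png

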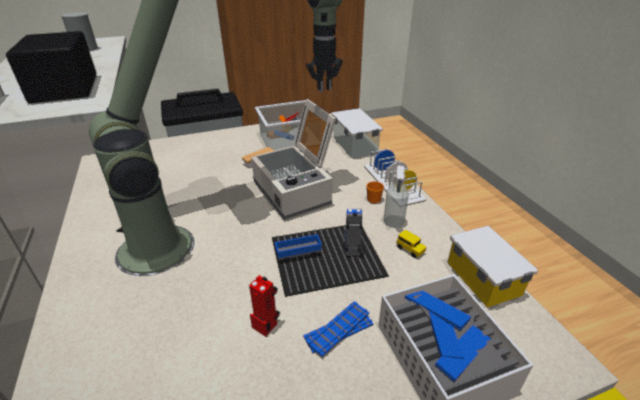

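The lid now leans back open by itself, visible at (310,130) in the side view. Next is the loco, so I work out the camera offset and an overhead viewing pose.

```bash
python3 - <<'E'
from h import *
p,r,s=cur(); m=camera_model("wrist"); c=-np.array(m["R"]).T@m["t"]
print("cam in tool",r.inv().apply(c-p))
R=tool([.94,-.34,0],[0,0,-1])
print(row([.545,-.29,.36],R).round(2))
E
```

```text
cam in tool [-0.1431 -0.001  -0.0844]
[ -1.02 -17.75  48.22  29.86  -0.02  -0.05]
```

```bash
python3 -m handwheel '-1 -1.5 4 2.5 0 0;-1 -3 8 5 0 0;-1 -4.5 12 7.5 0 0;-1 -6 16 10 0 0;-1 -7.5 20 12.5 0 0;-1 -9 24 15 0 0;-1 -10.5 28 17.5 0 0;-1 -12 32 20 0 0;-1 -13.5 36 22.5 0 0;-1 -15 40 25 0 0;-1 -16 44 27.5 0 0;-1 -17 47 29 0 0;-1 -17.7 48.2 29.9 0 0;-1 -17.7 48.2 29.9 0 0;-1 -17.7 48.2 29.9 0 0;-1 -17.7 48.2 29.9 0 0' 0.85
python3 - <<'E'
from h import *
import cv2
m=camera_model("wrist");a=camera("wrist");cv2.imwrite("pics/w8.png",a);np.save("m8.npy",m,allow_pickle=True)
print(get_state()["tcp_pos"])
print(proj("wrist",[.57,-.222,.153],m),proj("wrist",[.57,-.222,.005],m))
E
```

```text
time: 9.53
tcp_pos: [0.5453, -0.2885, 0.359]
tool_rot: [-128.9, 89.9, 121.3]
force: [-0.0, -0.2, -0.4]
width: 0.852
[ 0.5455 -0.2882  0.3594]
(np.float64(319.5937117385186), np.float64(92.4758562916229)) (np.float64(319.1083125743163), np.float64(88.2840412208456))
```

View pics/w8.png

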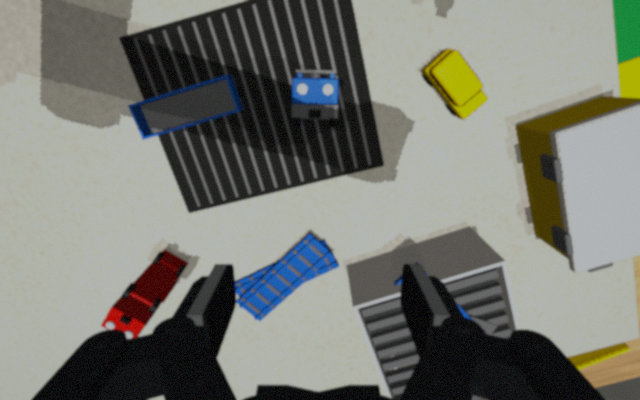

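Overhead, the loco nose shows at (316,88): blue hood with lamps, chassis edge below at (316,110), and no obstacle close by. Measuring it precisely.

```bash
python3 - <<'E'
from h import *
import cv2
a=cv2.imread("pics/w8.png");m=np.load("m8.npy",allow_pickle=True).item()
c=cv2.resize(a[55:135,270:365],None,fx=6,fy=6,interpolation=cv2.INTER_CUBIC);cv2.imwrite("pics/w8c.png",c)
h=cv2.cvtColor(a,cv2.COLOR_BGR2HSV); k=((h[...,0]>95)&(h[...,0]<125)&(h[...,1]>130)&(h[...,2]>70)).astype(np.uint8);k[:, :280]=0;k[:,350:]=0;k[130:]=0
k=cv2.morphologyEx(k,cv2.MORPH_CLOSE,np.ones((7,7)))
b=cv2.minAreaRect(np.argwhere(k)[:,::-1].astype(np.float32)); bx=cv2.boxPoints(b);print(b)
for q in bx: print(q,ray("wrist",*q,.153,m))
E
```

```text
((314.8981628417969, 88.86054992675781), (47.94768524169922, 30.804040908813477), 1.7357046604156494)
[290.4688 103.5294] [ 0.5404 -0.222   0.153 ]
[291.4019  72.7394] [ 0.5513 -0.1965  0.153 ]
[339.3275  74.1917] [ 0.5928 -0.2129  0.153 ]
[338.3945 104.9817] [ 0.583  -0.2389  0.153 ]
```

View pics/w8c.png

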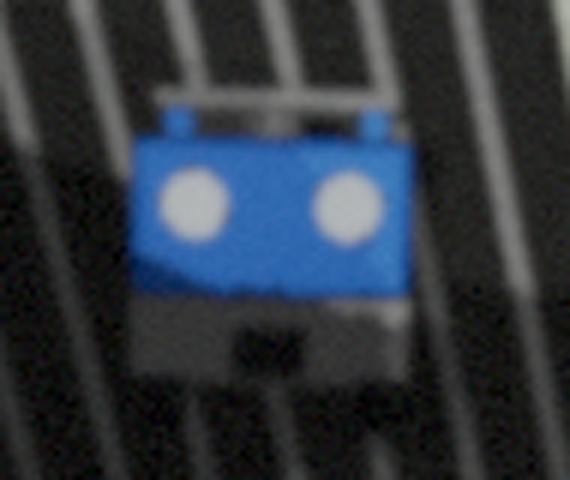

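```bash
python3 - <<'E'
from h import *
m=np.load("m8.npy",allow_pickle=True).item()
P=[ray("wrist",270+x/6,55+y/6,.153,m) for x,y in((132,140),(412,140),(412,299),(130,297))]
for q in P:print(q)
tl,tr,br,bl=P
print(np.linalg.norm(tr-tl),np.linalg.norm(bl-tl),np.degrees(np.arctan2(*((tr-tl)+(br-bl))[[1,0]])))
yl=(tr-tl)+(br-bl);yl/=np.linalg.norm(yl);xl=np.array([yl[1],-yl[0],0]);
c=sum(P)/4+ .008*xl;print("axes",xl,yl,"centre",c)
print(proj("scene",c),proj("side",c))
E
```

```text
[ 0.55   -0.2013  0.153 ]
[ 0.5911 -0.2162  0.153 ]
[ 0.5833 -0.2389  0.153 ]
[ 0.5411 -0.2233  0.153 ]
0.043628527457017 0.023691025723303578 -20.11788403249291
axes [-0.344 -0.939  0.   ] [ 0.939 -0.344  0.   ] centre [ 0.5636 -0.2274  0.153 ]
(np.float64(257.71183458391863), np.float64(180.57619880781743)) (np.float64(353.9333415112427), np.float64(212.97873605355954))
```

```bash
cat > loco.py <<'E'
from h import *
yaw=np.radians(-20.1); yl=np.array([np.cos(yaw),np.sin(yaw),0]); xl=np.array([yl[1],-yl[0],0]); Z=np.array([0,0,1.])
C=np.array([.5636,-.2274,0]); al=np.radians(35)
f0=np.cos(al)*xl-np.sin(al)*Z
G=C-.002*xl+Z*(.005+.095); T0=G+.021*f0; R0=tool(yl,f0)
E
python3 - <<'E'
from loco import *
print(T0,f0); print(row(T0+.15*Z,R0).round(2)); p=T0+.15*Z
print("down",row(T0,R0,p,R0).round(2))
E
```

```text
[ 0.5584 -0.2417  0.088 ] [-0.2815 -0.7693 -0.5736]
[ 12.14  -0.36  -4.8    0.28 -55.04  -0.1 ]
down [  8.6   -0.   -12.29   0.     0.     0.  ]
```

```bash
python3 -m handwheel '1 0 -0.5 0 -5 0;2 0 -1 0 -11 0;3 -0.1 -1.5 0 -17 0;4 -0.1 -2 0 -23 0;5 -0.2 -2.5 0 -29 0;6.5 -0.2 -3 0 -35 0;8 -0.3 -3.5 0 -41 0;9.5 -0.3 -4 0 -47 0;11 -0.4 -4.5 0.3 -52 0;12.1 -0.4 -4.8 0.3 -55 0;12.1 -0.4 -4.8 0.3 -55 0;12.1 -0.4 -4.8 0.3 -55 0;12.1 -0.4 -4.8 0.3 -55 0'
python3 - <<'E'
from loco import *
import cv2
cv2.imwrite("pics/w9.png",camera("wrist"));cv2.imwrite("pics/d9.png",camera("side"))
print(get_state()["joints"]);print(row(T0+.15*Z,R0).round(2),row(T0,R0).round(2)); 
E
```

```text
time: 10.67
tcp_pos: [0.5588, -0.2429, 0.2401]
tool_rot: [0.3, 35.1, -109.9]
force: [-0.3, -0.5, 0.2]
width: 0.852
[ -7.4837  37.5337   0.808   70.3499 -53.0398 111.5021]
[ 0.01 -0.1  -0.36 -0.38 -0.08 -0.13] [  8.64  -0.2  -12.63  -0.38  -0.08  -0.13]
```

View pics/d9.png

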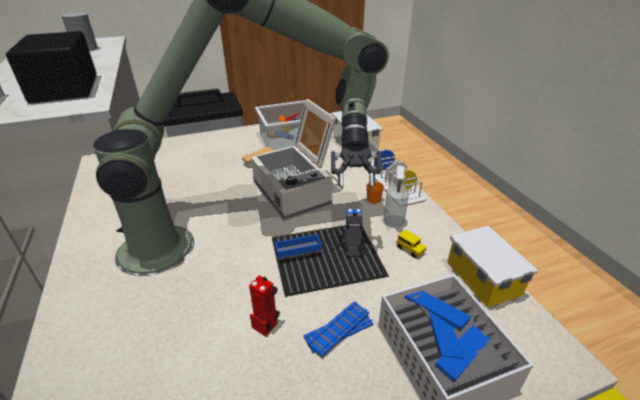

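View pics/w9.png

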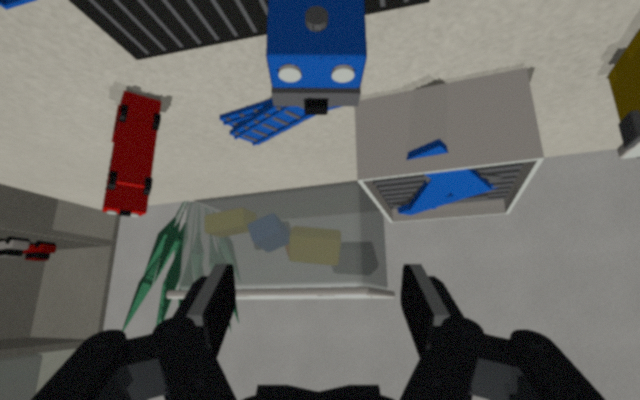

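The fingers straddle the loco's line: loco nose at u≈316, finger midline ≈318. I descend vertically with this tilt.

```bash
python3 -m handwheel '1 -0.2 -1.5 -0.4 0 0;2 -0.2 -3 -0.4 0 0;3.1 -0.2 -4.5 -0.4 0 0;4.1 -0.2 -6 -0.4 0 0;5.1 -0.2 -7.5 -0.4 0 0;6.2 -0.2 -9 -0.4 0 0;7.2 -0.2 -10.5 -0.4 0 0;7.9 -0.2 -11.6 -0.4 0 0;8.4 -0.2 -12.3 -0.4 0 0;8.6 -0.2 -12.6 -0.4 0 0;8.6 -0.2 -12.6 -0.4 0 0;8.6 -0.2 -12.6 -0.4 0 0'
python3 - <<'E'
from loco import *
import cv2
cv2.imwrite("pics/w10.png",camera("wrist"));b=camera("scene");cv2.imwrite("pics/s10.png",cv2.resize(b[120:260,200:340],None,fx=4,fy=4,interpolation=cv2.INTER_CUBIC))
s=get_state();print(s["force"],row(T0,R0).round(2)); 
E
```

```text
time: 11.77
tcp_pos: [0.5575, -0.2413, 0.087]
tool_rot: [-0.1, 35.0, -110.0]
force: [0.4, -0.5, 1.3]
width: 0.849
[-0.2147  0.4403  0.2318] [-0.03  0.09  0.08  0.16 -0.01 -0.06]
```

View pics/w10.png

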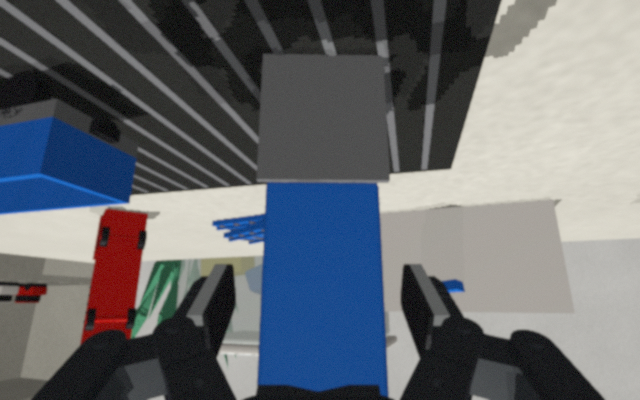

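View pics/s10.png

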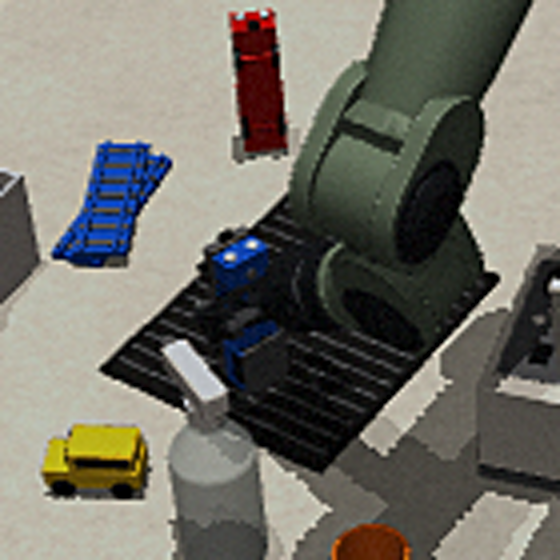

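The hood lies between the fingers (263–385 against finger inner edges 235–405). Closing with a +1 mm centring correction.

```bash
python3 -m handwheel '0 0.1 0 0 0 0;0 0.1 0 0 0 0;0 0.1 0 0 0 0;0 0.1 0 0 0 0;0 0.1 0 0 0 0;0 0.1 0 0 0 0;0 0.1 0 0 0 0;0 0.1 0 0 0 0;0 0.1 0 0 0 0;0 0.1 0 0 0 0' 0.3 35
python3 - <<'E'
from loco import *
import cv2
cv2.imwrite("pics/w11.png",camera("wrist"))
p,r,s=cur();print(s["force"],s["width"],row(T0,R0).round(2));
Rl=Ro.from_rotvec(yl*np.pi/2)
# pivot target: lift 5cm, rotate 90 about yl about G, then lower so loco mid height .034
G=C-.002*xl+Z*.1
from functools import partial
for i,k in enumerate([0,5,11,18,25,32,39,46,53,60,67,74,80,85,88,90]):
    lift=.06*min(1,i/5); sh=Ro.from_rotvec(yl*np.radians(k))
    P=G+Z*lift+sh.apply(p-G); print((row(P,sh*r,p,r)).round(2))
E
```

```text
time: 12.7
tcp_pos: [0.5585, -0.2415, 0.0867]
tool_rot: [-0.2, 35.0, -110.0]
force: [1.1, 1.7, 4.6]
width: 0.513
[1.2244 1.4589 5.391 ] 0.513080466765802 [-0.05  0.    0.11  0.21  0.04 -0.07]
[0. 0. 0. 0. 0. 0.]
[-0.71 -0.    0.8   0.01  5.    0.02]
[-1.44 -0.    1.56  0.01 11.    0.04]
[-2.2  -0.01  2.29  0.02 18.    0.06]
[-3.   -0.01  3.03  0.03 25.    0.09]
[-3.83 -0.01  3.79  0.04 32.    0.12]
[-3.99 -0.01  3.59  0.05 39.    0.14]
[-4.18 -0.01  3.4   0.06 46.    0.17]
[-4.39 -0.01  3.24  0.07 53.    0.19]
[-4.62 -0.01  3.11  0.07 60.    0.22]
[-4.86 -0.    3.    0.08 67.    0.24]
[-5.11 -0.    2.93  0.09 74.    0.27]
[-5.33 -0.    2.89  0.1  80.    0.29]
[-5.52 -0.    2.88  0.1  85.    0.31]
[-5.63 -0.    2.88  0.11 88.    0.32]
[-5.71 -0.    2.88  0.11 90.    0.32]
```

View pics/w11.png

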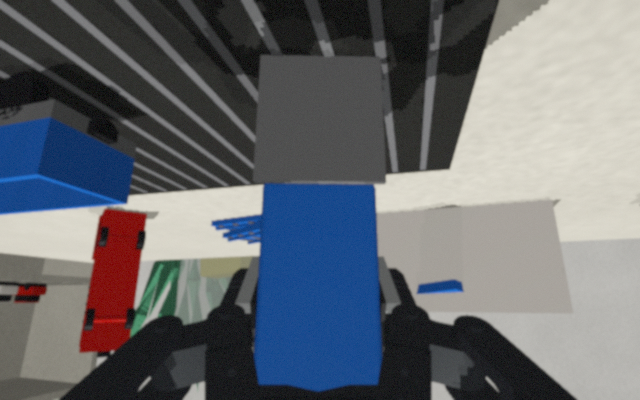

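Gripped: width 0.513, i.e. 43.6 mm against the known 44 mm. Now I lift and turn.

```bash
python3 -m handwheel '-0.3 0 0.4 0 0 0;-0.7 0 0.9 0 0 0;-1.2 0 1.6 0 2 0;-1.44 0 1.7 0 8 0;-2.2 0 2.3 0 15 0;-3 0 3.03 0 22 0;-3.8 0 3.8 0 29 0;-3.95 0 3.7 0 35 0;-4.1 0 3.5 0 41 0;-4.2 0 3.4 0 47 0;-4.39 0 3.24 0 53 0.2;-4.6 0 3.1 0 59 0.2;-4.8 0 3 0 65 0.2;-5 0 2.95 0 71 0.3;-5.2 0 2.9 0 77 0.3;-5.4 0 2.9 0.1 82 0.3;-5.6 0 2.9 0.1 87 0.3;-5.7 0 2.9 0.1 90 0.3;-5.7 0 2.9 0.1 90 0.3;-5.7 0 2.9 0.1 90 0.3'
python3 - <<'E'
from loco import *
import cv2
cv2.imwrite("pics/w12.png",camera("wrist"));cv2.imwrite("pics/d12.png",camera("side"))
p,r,s=cur();print(s["force"],s["width"],s["joints"],p,r.as_matrix()[:,0],r.as_matrix()[:,1])
E
```

```text
time: 14.42
tcp_pos: [0.5677, -0.2136, 0.1416]
tool_rot: [-179.9, 55.0, 70.0]
force: [0.6, 0.1, -1.1]
width: 0.51
[ 0.083   0.2565 -1.3454] 0.5073417233205822 [-43.1491  37.3397  -3.246   64.7032  31.8009  62.3969] [ 0.5685 -0.2128  0.1427] [ 0.1969  0.5377 -0.8198] [ 0.9399 -0.3413  0.0019]
```

View pics/w12.png

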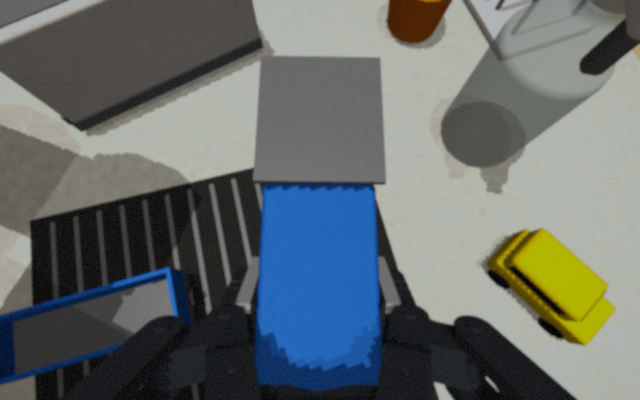

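View pics/d12.png

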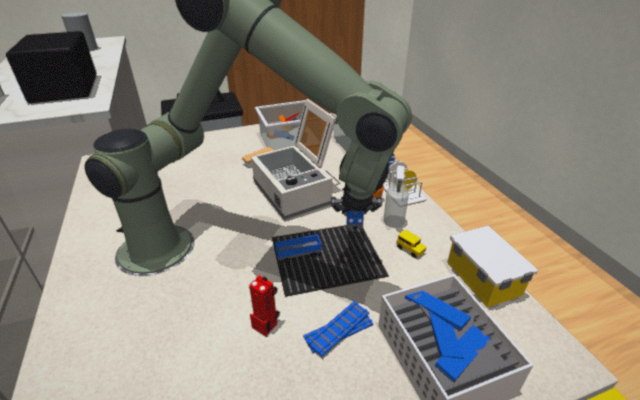

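The hood edges sit at the same pixels as before the turn, so it did not slip in the grip, and the loco is level by the tool angle. Computing how far to lower it.

```bash
python3 - <<'E'
from loco import *
p0=np.array([.5585,-.2415,.0867]); r0=Ro.from_euler("xyz",[-.2,35,-110],degrees=True)
mid=r0.inv().apply(C+Z*.080-p0); xa=r0.inv().apply(xl); za=r0.inv().apply(Z); print(mid)
p,r,s=cur(); M=p+r.apply(mid); print("mid",M,"xaxis",r.apply(xa),"zaxis",r.apply(za))
d=M[2]-.034; print(d, (r.inv().apply(-Z*d)*100), r.inv().apply(-Z))
np.save("mid.npy",mid)
E
```

```text
[-0.0084  0.     -0.0141]
mid [ 0.5708 -0.2064  0.1577] xaxis [-0.0022 -0.0004 -1.    ] zaxis [-0.344  -0.939   0.0011]
0.12370733511938609 [10.1416 -0.0229  7.084 ] [ 0.8198 -0.0019  0.5726]
```

```bash
python3 -m handwheel '1.2 0 0.9 0 0 0;2.5 0 1.75 0 0 0;3.7 0 2.6 0 0 0;4.9 0 3.4 0 0 0;6.2 0 4.3 0 0 0;7.4 0 5.2 0 0 0;8.4 0 5.9 0 0 0;9 0 6.3 0 0 0;9.4 0 6.6 0 0 0;9.6 0 6.7 0 0 0;9.6 0 6.7 0 0 0;9.6 0 6.7 0 0 0;9.6 0 6.7 0 0 0' && python3 -m handwheel '0.15 0 0.1 0 0 0;0.3 0 0.2 0 0 0;0.3 0 0.2 0 0 0;0.3 0 0.2 0 0 0'
python3 - <<'E'
from loco import *
p,r,s=cur();print(s["force"],s["moment"],(p+r.apply(np.load("mid.npy")))); import cv2
cv2.imwrite("pics/d13.png",cv2.resize(camera("side")[180:280,260:420],None,fx=5,fy=5,interpolation=cv2.INTER_CUBIC))
E
```

```text
time: 15.6
tcp_pos: [0.569, -0.2134, 0.0261]
tool_rot: [179.7, 55.0, 69.8]
force: [0.1, -0.0, -0.4]
width: 0.511
time: 15.93
tcp_pos: [0.5685, -0.2129, 0.0217]
tool_rot: [179.9, 55.0, 69.9]
force: [-0.1, -1.0, -1.4]
width: 0.513
[-0.064  -0.9684 -1.3608] [-0.6498  0.2054 -0.0288] [ 0.5708 -0.2066  0.0367]
```

View pics/d13.png

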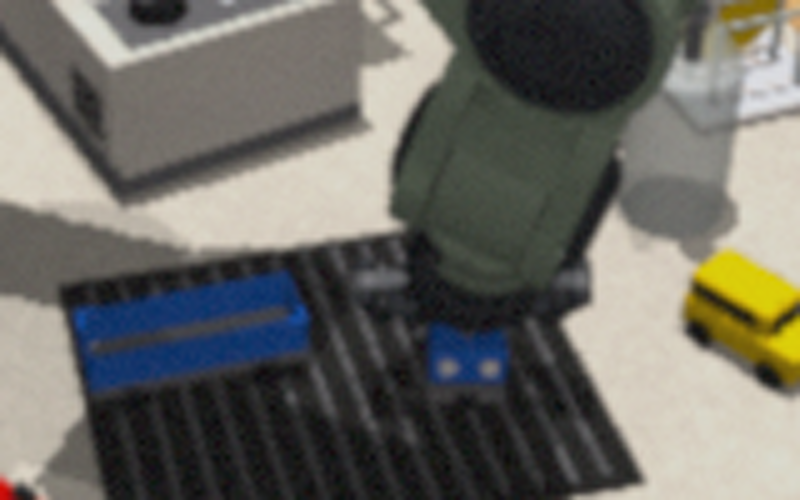

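The loco is level just above the mat. I creep down to contact.

```bash
python3 -m handwheel '0.08 0 0.06 0 0 0;0.16 0 0.11 0 0 0;0.16 0 0.11 0 0 0;0.16 0 0.11 0 0 0' && python3 -m handwheel '0.08 0 0.06 0 0 0;0.08 0 0.06 0 0 0;0.08 0 0.06 0 0 0'
python3 - <<'E'
from loco import *
p,r,s=cur();print(s["force"],s["moment"],(p+r.apply(np.load("mid.npy"))))
E
```

```text
time: 16.32
tcp_pos: [0.5686, -0.2129, 0.0198]
tool_rot: [179.9, 55.0, 69.9]
force: [-0.2, -0.1, -1.4]
width: 0.511
time: 16.57
tcp_pos: [0.5686, -0.213, 0.0188]
tool_rot: [179.9, 55.0, 69.9]
force: [-0.2, 0.5, -1.4]
width: 0.51
[-0.1638  0.521  -1.4268] [-0.6941  0.2187 -0.0028] [ 0.5709 -0.2067  0.0338]
```

```bash
python3 -m handwheel '0.08 0 0.06 0 0 0;0.08 0 0.06 0 0 0;0.08 0 0.06 0 0 0' && python3 -m handwheel '0.08 0 0.06 0 0 0;0.08 0 0.06 0 0 0;0.08 0 0.06 0 0 0'
python3 - <<'E'
from loco import *
p,r,s=cur();print(s["force"],s["moment"],(p+r.apply(np.load("mid.npy"))))
E
```

```text
time: 16.82
tcp_pos: [0.5687, -0.213, 0.0185]
tool_rot: [179.8, 55.0, 69.8]
force: [-2.4, 0.1, 3.9]
width: 0.515
time: 17.07
tcp_pos: [0.5688, -0.213, 0.0184]
tool_rot: [179.8, 54.9, 69.8]
force: [-4.9, -0.7, 10.7]
width: 0.508
[-4.8629 -0.707  10.7221] [0.4205 0.5227 0.4533] [ 0.5711 -0.2067  0.0334]
```

Contact at mid height 33.4 mm, close to the expected 34 mm. I ease off 1 mm, release, and withdraw along the fingers.

```bash
python3 -m handwheel '-0.1 0 -0.08 0 0 0;-0.1 0 -0.08 0 0 0' && python3 -m handwheel '0 0 0 0 0 0;0 0 0 0 0 0;0 0 0 0 0 0;0 0 0 0 0 0;0 0 0 0 0 0;-0.5 0 0 0 0 0;-1.5 0 0 0 0 0;-3 0 0 0 0 0;-5 0 0 0 0 0;-7 0 0 0 0 0;-9 0 0 0 0 0;-11 0 0 0 0 0;-13 0 0 0 0 0;-13 0 0 0 0 0;-13 0 0 0 0 0' 0.8
python3 - <<'E'
from loco import *
import cv2
cv2.imwrite("pics/w14.png",camera("wrist"));cv2.imwrite("pics/d14.png",cv2.resize(camera("side")[180:280,260:420],None,fx=5,fy=5,interpolation=cv2.INTER_CUBIC))
p,r,s=cur();print(p,s["force"])
# next: vertical tool over loco
M=np.array([.571,-.2067,.034]); R=tool(yl,-Z); rho=-xl
print(row(M-.10*rho+Z*.20,R).round(2))
E
```

```text
time: 17.23
tcp_pos: [0.5688, -0.2132, 0.0185]
tool_rot: [179.8, 55.0, 69.8]
force: [-2.9, -1.4, 3.9]
width: 0.513
time: 18.48
tcp_pos: [0.5434, -0.2845, 0.1259]
tool_rot: [179.6, 55.1, 69.6]
force: [-0.4, 0.4, -0.3]
width: 0.8
[ 0.5427 -0.2826  0.1242] [-0.2427 -0.5611 -0.1293]
[-10.08   0.05  -4.74   0.12 -35.02  -0.01]
```

View pics/w14.png

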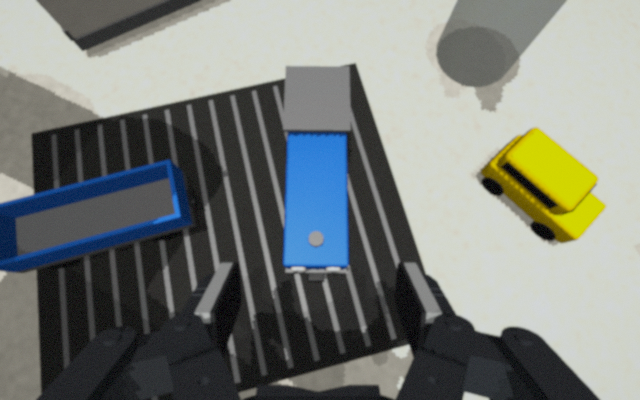

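View pics/d14.png

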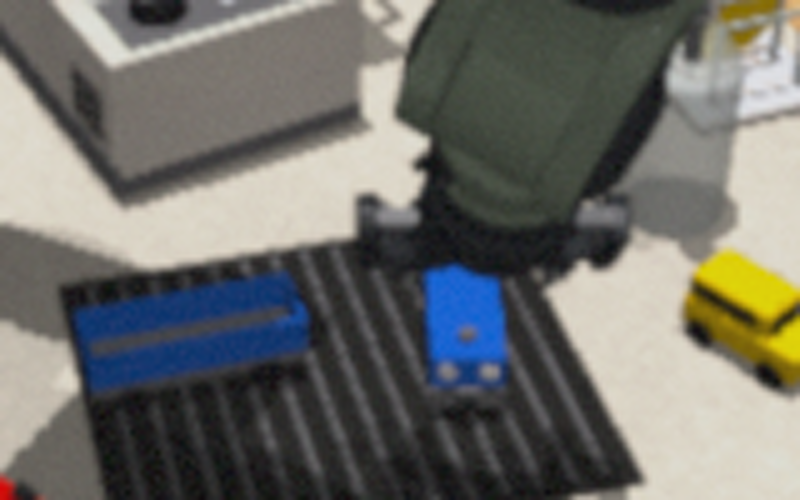

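The loco stands on its wheels with its roof at (318,98) and hood at (317,200). Next I turn upright above it and measure.

```bash
python3 -m handwheel '-2 0 -1 0 -6 0;-4 0 -2 0 -12 0;-6 0 -3 0 -18 0;-8 0 -4 0 -24 0;-9.5 0 -4.5 0 -30 0;-10 0 -4.7 0 -35 0;-10 0 -4.7 0 -35 0;-10 0 -4.7 0 -35 0;-10 0 -4.7 0 -35 0'
python3 - <<'E'
from loco import *
import cv2
m=camera_model("wrist");a=camera("wrist");cv2.imwrite("pics/w15.png",a);np.save("m15.npy",m,allow_pickle=True)
h=cv2.cvtColor(a,cv2.COLOR_BGR2HSV); k=((h[...,0]>95)&(h[...,0]<125)&(h[...,1]>130)&(h[...,2]>60)).astype(np.uint8)
k[:,:255]=0;k[:,400:]=0
n,l,st,ce=cv2.connectedComponentsWithStats(k);j=1+np.argmax(st[1:,4]);print(st[j],ce[j])
b=cv2.minAreaRect(np.argwhere(l==j)[:,::-1].astype(np.float32));
P=[ray("wrist",*q,.054,m) for q in cv2.boxPoints(b)]
for q,w in zip(cv2.boxPoints(b),P):print(q,w)
print(get_state()["tcp_pos"],[np.linalg.norm(P[i]-P[i-1]) for i in range(4)])
print(proj("wrist",[.571,-.2067,.054],m))
E
```

```text
time: 19.33
tcp_pos: [0.5356, -0.2999, 0.2317]
tool_rot: [-146.0, 89.8, 104.1]
force: [0.1, -1.2, 0.1]
width: 0.798
[ 293   31   55  115 5826] [319.5268  85.8926]
[293.  31.] [ 0.5567 -0.179   0.054 ]
[347.  31.] [ 0.5985 -0.1942  0.054 ]
[347. 145.] [ 0.5686 -0.2838  0.054 ]
[293. 145.] [ 0.5223 -0.267   0.054 ]
[ 0.5354 -0.3005  0.2316] [np.float64(0.09448906063294356), np.float64(0.0445779875370156), np.float64(0.09448454257459919), np.float64(0.049253510999842126)]
(np.float64(320.76233375742896), np.float64(58.55854830261546))
```

View pics/w15.png

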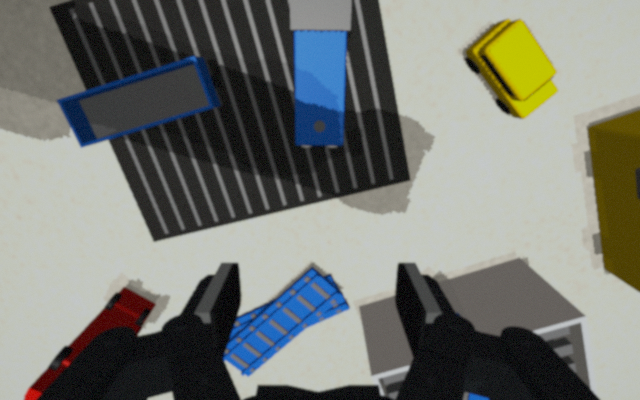

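The hood measures 94.5 × 44.6 mm (given 95 × 44), the loco middle is at (0.570, −0.207), and yaw is −20°. All three agree with the prediction. Taking it from above.

```bash
python3 - <<'E'
from loco import *
R=tool(yl,-Z)
print(row([.5703,-.207,.10],R).round(2),row([.5703,-.207,.015],R).round(2))
E
```

```text
[13.18  0.1  -9.95  0.06 -0.13  0.11] [21.68  0.12 -9.93  0.06 -0.13  0.11]
```

```bash
python3 -m handwheel '1 0.1 -2.5 0 0 0;2 0.1 -5 0 0 0;4 0.1 -7.5 0 0 0;6.5 0.1 -9.5 0 0 0;9.5 0.1 -9.9 0 0 0;12 0.1 -9.9 0 0 0;14.5 0.1 -9.9 0 0 0;17 0.1 -9.9 0 0 0;19 0.1 -9.9 0 0 0;20.5 0.1 -9.9 0 0 0;21.3 0.1 -9.9 0 0 0;21.6 0.1 -9.9 0 0 0;21.6 0.1 -9.9 0 0 0;21.6 0.1 -9.9 0 0 0'
python3 - <<'E'
from loco import *
import cv2
cv2.imwrite("pics/w16.png",camera("wrist"))
p,r,s=cur();print(p,s["force"])
E
```

```text
time: 20.55
tcp_pos: [0.5717, -0.2087, 0.0178]
tool_rot: [97.2, 89.9, -12.9]
force: [0.3, 0.1, -0.2]
width: 0.798
[ 0.5721 -0.2087  0.0183] [0.255  0.3962 0.5588]
```

View pics/w16.png

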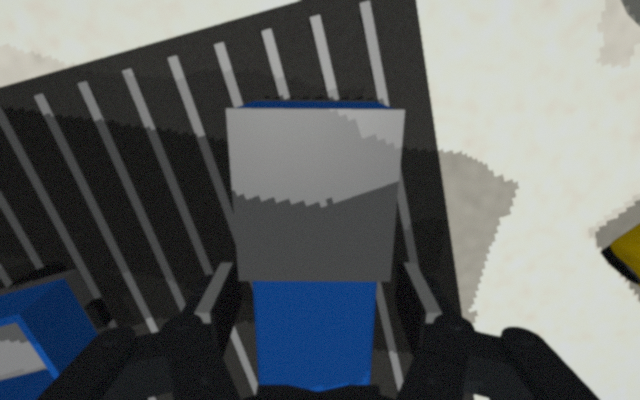

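The loco sits 2 mm left of the finger midline. I correct that, lower 2 mm and close.

```bash
python3 -m handwheel '0.2 -0.2 0 0 0 0;0.2 -0.2 0 0 0 0;0.2 -0.2 0 0 0 0' && python3 -m handwheel '0 0 0 0 0 0;0 0 0 0 0 0;0 0 0 0 0 0;0 0 0 0 0 0;0 0 0 0 0 0;0 0 0 0 0 0;0 0 0 0 0 0;0 0 0 0 0 0;0 0 0 0 0 0' 0.3 35 && python3 -m handwheel '-0.5 0 0 0 0 0;-1 0 0 0 0 0;-2 0 0 0 0 0;-4 0 0 0 0 0;-7 0 0 0 0 0;-10 0 0 0 0 0;-13 0 0 0 0 0;-16 0 0 0 0 0;-18 0 0 0 0 0;-19 0 0 0 0 0;-19 0 0 0 0 0'
python3 - <<'E'
from loco import *
import cv2
cv2.imwrite("pics/w17.png",camera("wrist"))
p,r,s=cur();print(p,s["force"],s["width"],s["joints"])
E
```

```text
time: 20.85
tcp_pos: [0.5698, -0.2074, 0.0161]
tool_rot: [89.6, 89.9, -20.4]
force: [0.0, 1.6, 0.0]
width: 0.8
time: 21.6
tcp_pos: [0.5699, -0.2074, 0.0159]
tool_rot: [90.7, 89.9, -19.3]
force: [-1.2, 2.0, 5.2]
width: 0.51
time: 22.52
tcp_pos: [0.5708, -0.208, 0.2086]
tool_rot: [84.8, 89.6, -25.2]
force: [0.5, -0.6, -0.7]
width: 0.514
[ 0.5698 -0.2076  0.2064] [-0.2231  0.2609 -1.1824] 0.5104050915942094 [-26.9899  25.4485  -4.5961  59.7526   0.0083  83.0073]
```

View pics/w17.png

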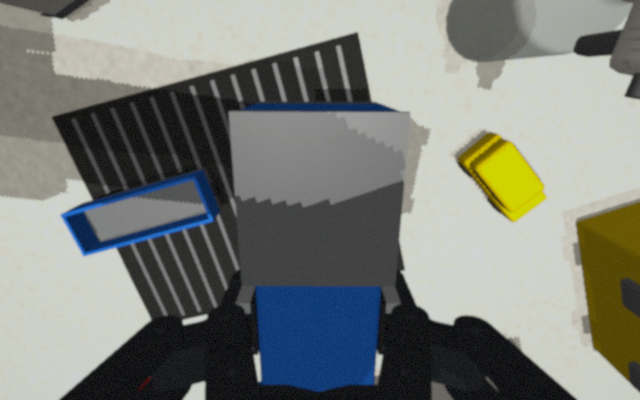

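Held: width 0.51 and weight −1.2 N. Next I hover over the chamber and turn 30°.

```bash
python3 - <<'E'
from loco import *
c,sn=np.cos(np.radians(10)),np.sin(np.radians(10))
print(row([.473,.187,.23],tool([c,sn,0],-Z)).round(2))
E
```

```text
[ -2.45 -22.58 -33.77 -30.     0.07  -0.19]
```

```bash
python3 -m handwheel '-1 -1 -1 -1 0 0;-2 -2.5 -3 -3 0 0;-2.4 -4.5 -6 -5.5 0 0;-2.4 -6.5 -9 -8 0 0;-2.4 -8.5 -12 -10.5 0 0;-2.4 -10.5 -15 -13 0 0;-2.4 -12.5 -18 -16 0 0;-2.4 -14.5 -21 -19 0 0;-2.4 -16.5 -24 -22 0 0;-2.4 -18.5 -27 -25 0 0;-2.4 -20 -30 -27 0 0;-2.4 -21.5 -32 -28.7 0 0;-2.4 -22.3 -33.3 -29.7 0 0;-2.4 -22.6 -33.8 -30 0 0;-2.4 -22.6 -33.8 -30 0 0;-2.4 -22.6 -33.8 -30 0 0;-2.4 -22.6 -33.8 -30 0 0'
python3 - <<'E'
from loco import *
import cv2
m=camera_model("wrist");a=camera("wrist");cv2.imwrite("pics/w18.png",a);np.save("m18.npy",m,allow_pickle=True)
b=camera("scene");cv2.imwrite("pics/s18.png",cv2.resize(b[130:270,290:440],None,fx=4.2,fy=4.2,interpolation=cv2.INTER_CUBIC))
b=camera("side");cv2.imwrite("pics/d18.png",cv2.resize(b[100:230,230:350],None,fx=4.6,fy=4.6,interpolation=cv2.INTER_CUBIC))
p,r,s=cur();print(p,s["force"],s["width"],s["joints"])
c,sn=np.cos(np.radians(10)),np.sin(np.radians(10))
print(row([.473,.187,.23],tool([c,sn,0],-Z)).round(2))
X=np.array([c,sn,0]);Y=np.array([-sn,c,0]);K=np.array([.4735,.184,0])
for q in((-1,-1),(1,-1),(1,1),(-1,1)):
    W=K+X*.075*q[0]+Y*.0925*q[1]+Z*.117; print(q,np.round(proj("wrist",W,m)),np.round(proj("scene",W)),np.round(proj("side",W)))
E
```

```text
time: 23.98
tcp_pos: [0.4725, 0.1866, 0.2285]
tool_rot: [7.9, 89.9, -72.2]
force: [0.6, -0.8, -1.4]
width: 0.513
[0.4728 0.1866 0.229 ] [-0.7005 -0.3908 -1.9473] 0.5080687300424778 [ 13.2467  14.337  -17.4167  58.1893  -0.0553  93.3505]
[-0.1   0.03 -0.03 -0.1   0.05 -0.06]
(-1, -1) [231. 302.] [356. 188.] [277. 179.]
(1, -1) [408. 302.] [345. 217.] [315. 167.]
(1, 1) [431.  69.] [401. 228.] [292. 146.]
(-1, 1) [209.  69.] [408. 198.] [256. 156.]
```

View pics/w18.png

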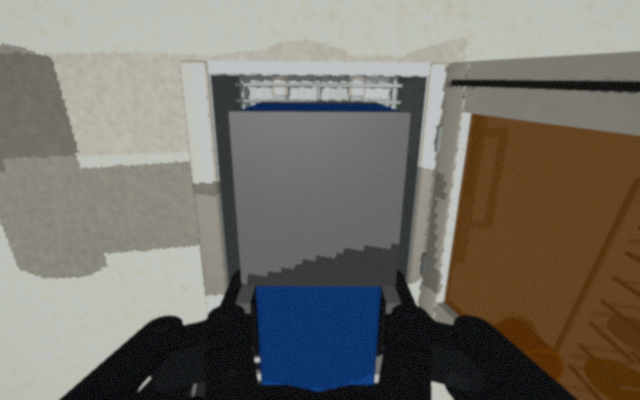

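View pics/d18.png

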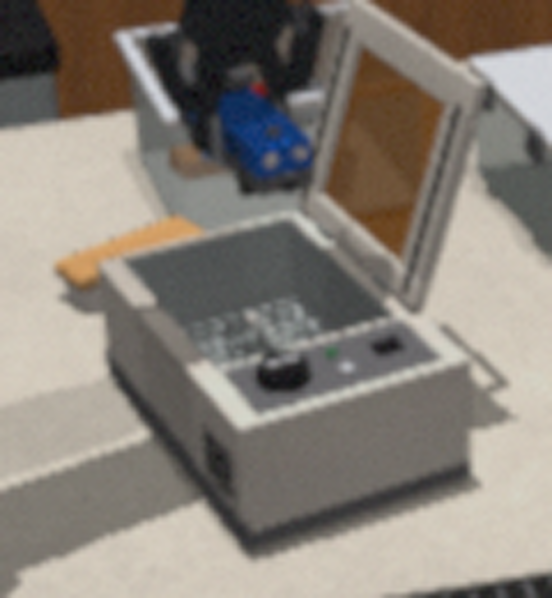

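View pics/s18.png

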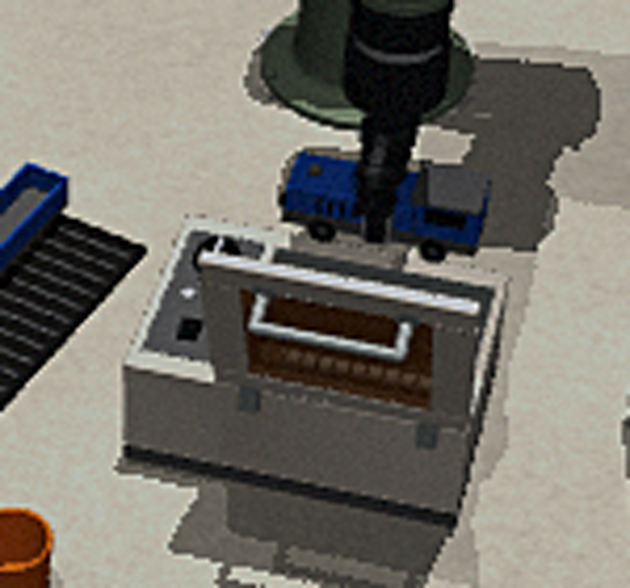

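The wrist view shows the far inner rim at v≈76 against a predicted 69, and the side walls at 211/428 against 209/431. So the chamber centre is about 3–4 mm nearer −y, and x is right. I shift 2.5 mm toward −y and lower.

```bash
python3 -m handwheel '0.5 0 0.25 0 0 0;1.5 0 0.25 0 0 0;3 0 0.25 0 0 0;4.5 0 0.25 0 0 0;6 0 0.25 0 0 0;7 0 0.25 0 0 0;8 0 0.25 0 0 0;8 0 0.25 0 0 0;8 0 0.25 0 0 0'
python3 - <<'E'
from loco import *
import cv2
cv2.imwrite("pics/w19.png",camera("wrist"))
b=camera("side");cv2.imwrite("pics/d19.png",cv2.resize(b[100:230,230:350],None,fx=4.6,fy=4.6,interpolation=cv2.INTER_CUBIC))
p,r,s=cur();print(p,s["force"],s["width"])
E
```

```text
time: 24.88
tcp_pos: [0.4727, 0.185, 0.1487]
tool_rot: [11.6, 90.0, -68.4]
force: [-0.4, -0.2, 0.0]
width: 0.508
[0.4736 0.1852 0.1498] [ 0.2063 -0.3926 -0.4029] 0.513973326140406
```

View pics/w19.png

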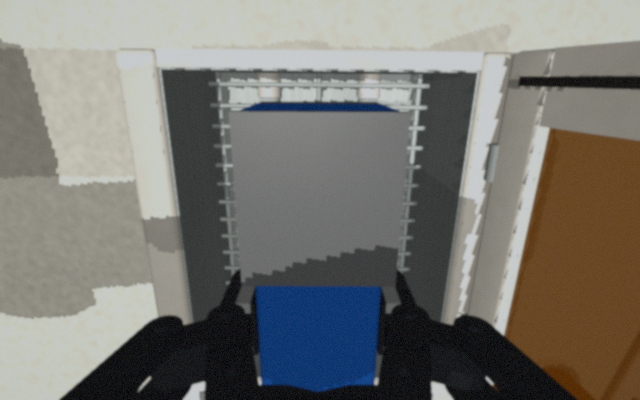

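View pics/d19.png

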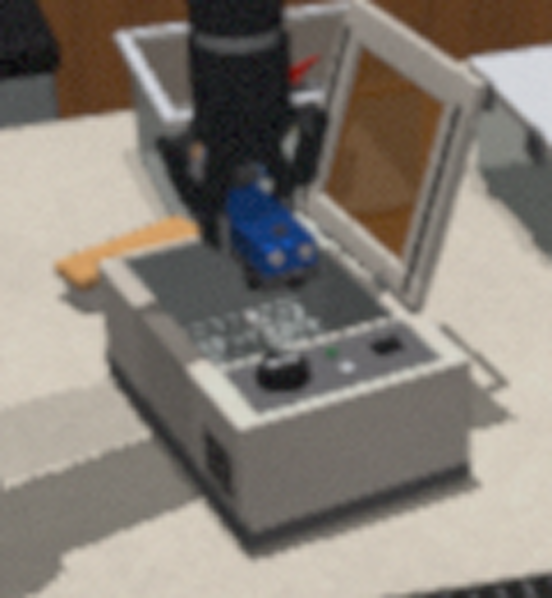

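Loco at u≈320, chamber walls 163–475 (centre 319), so x is good. Checking the y margin.

```bash
python3 - <<'E'
from loco import *
m=camera_model("wrist");p,r,s=cur()
w=ray("wrist",320,70,.117,m); Y=np.array([-.174,.985,0])
print(w,"rim from TCP along Y",(w-p)@Y, "outer",(ray("wrist",320,52,.117,m)-p)@Y,"rack last wire",(ray("wrist",320,88,.042,m)-p)@Y)
# tail top edge at z: roof height TCP-.011+.058
t=ray("wrist",320,111,p[2]-.011+.058,m);print("roof tail",(t-p)@Y)
E
```

```text
[0.4586 0.2717 0.117 ] rim from TCP along Y 0.08782615216505901 outer 0.09560117999761032 rack last wire 0.07779945684266966
roof tail 0.07612913589610719
```

```bash
python3 -m handwheel '0.5 0 0.15 0 0 0;1.5 0 0.15 0 0 0;3 0 0.15 0 0 0;4.5 0 0.15 0 0 0;6 0 0.15 0 0 0;7.2 0 0.15 0 0 0;8.2 0 0.15 0 0 0;8.8 0 0.15 0 0 0;9 0 0.15 0 0 0;9 0 0.15 0 0 0;9 0 0.15 0 0 0' && python3 -m handwheel '0.15 0 0 0 0 0;0.3 0 0 0 0 0;0.3 0 0 0 0 0'
python3 - <<'E'
from loco import *
import cv2
cv2.imwrite("pics/w20.png",camera("wrist"))
b=camera("side");cv2.imwrite("pics/d20.png",cv2.resize(b[100:230,230:350],None,fx=4.6,fy=4.6,interpolation=cv2.INTER_CUBIC))
p,r,s=cur();print(p,s["force"],s["width"])
E
```

```text
time: 25.9
tcp_pos: [0.4738, 0.1837, 0.0595]
tool_rot: [70.2, 89.9, -9.8]
force: [0.4, -0.3, -0.9]
width: 0.51
time: 26.15
tcp_pos: [0.4737, 0.1836, 0.0563]
tool_rot: [68.5, 89.9, -11.5]
force: [-0.5, 1.0, -0.2]
width: 0.513
[0.4736 0.1836 0.0564] [-0.4975  0.0982 -0.9382] 0.5124904672430829
```

View pics/w20.png

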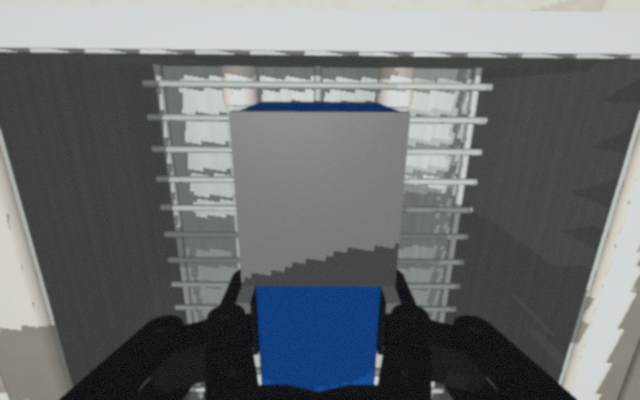

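View pics/d20.png

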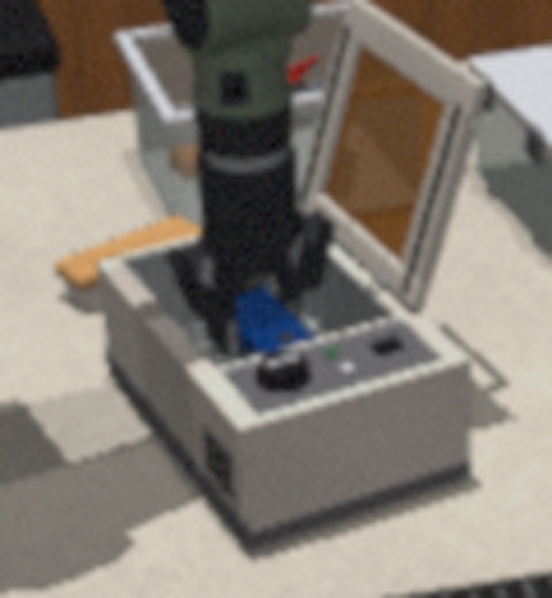

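The loco is centred over the rack inside the chamber with no contact. Creeping down.

```bash
for i in 1; do python3 -m handwheel '0.1 0 0 0 0 0;0.2 0 0 0 0 0;0.2 0 0 0 0 0;0.2 0 0 0 0 0'; done; python3 -m handwheel '0.1 0 0 0 0 0;0.1 0 0 0 0 0;0.1 0 0 0 0 0'; python3 -m handwheel '0.1 0 0 0 0 0;0.1 0 0 0 0 0;0.1 0 0 0 0 0'
```

```text
time: 26.58
tcp_pos: [0.4734, 0.1836, 0.0541]
tool_rot: [56.0, 89.9, -24.0]
force: [0.3, -0.6, -2.3]
width: 0.51
time: 26.83
tcp_pos: [0.4735, 0.1836, 0.0531]
tool_rot: [58.5, 89.9, -21.5]
force: [0.1, 0.1, -2.6]
width: 0.512
time: 27.08
tcp_pos: [0.4735, 0.1836, 0.0529]
tool_rot: [65.4, 89.9, -14.6]
force: [-1.6, -0.7, 7.3]
width: 0.513
```

Contact exactly at the expected height (TCP 52.9 mm). Ease off, release, and lift straight out.

```bash
python3 -m handwheel '-0.08 0 0 0 0 0;-0.08 0 0 0 0 0' && python3 -m handwheel '0 0 0 0 0 0;0 0 0 0 0 0;0 0 0 0 0 0;0 0 0 0 0 0;0 0 0 0 0 0;-0.5 0 0 0 0 0;-1.5 0 0 0 0 0;-3 0 0 0 0 0;-5 0 0 0 0 0;-8 0 0 0 0 0;-11 0 0 0 0 0;-14 0 0 0 0 0;-17 0 0 0 0 0;-20 0 0 0 0 0;-22 0 0 0 0 0;-22 0 0 0 0 0;-22 0 0 0 0 0' 0.75
python3 - <<'E'
from loco import *
import cv2
cv2.imwrite("pics/w21.png",camera("wrist"))
b=camera("side");cv2.imwrite("pics/d21.png",b)
b=camera("scene");cv2.imwrite("pics/s21.png",b)
p,r,s=cur();print(p,s["force"],s["width"])
E
```

```text
time: 27.25
tcp_pos: [0.4736, 0.1836, 0.0532]
tool_rot: [67.9, 89.9, -12.1]
force: [-0.8, -0.1, -0.6]
width: 0.516
time: 28.67
tcp_pos: [0.4739, 0.1839, 0.275]
tool_rot: [83.9, 89.7, 3.9]
force: [0.5, 0.1, -0.4]
width: 0.751
[0.4723 0.1835 0.2721] [ 0.0035  0.361  -0.4132] 0.7523331164605334
```

View pics/w21.png

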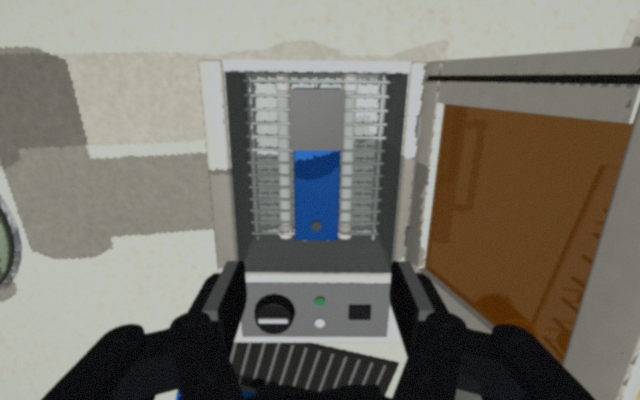

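View pics/d21.png

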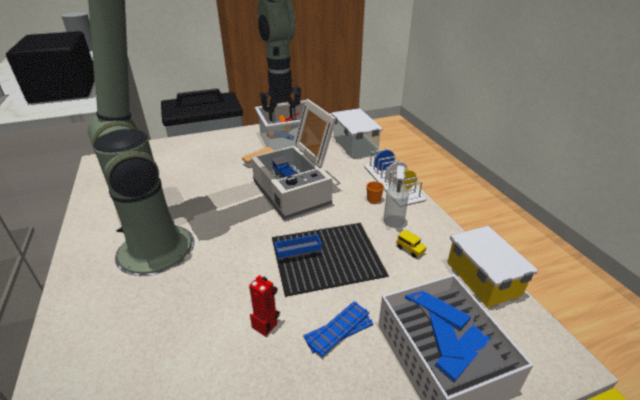

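View pics/s21.png

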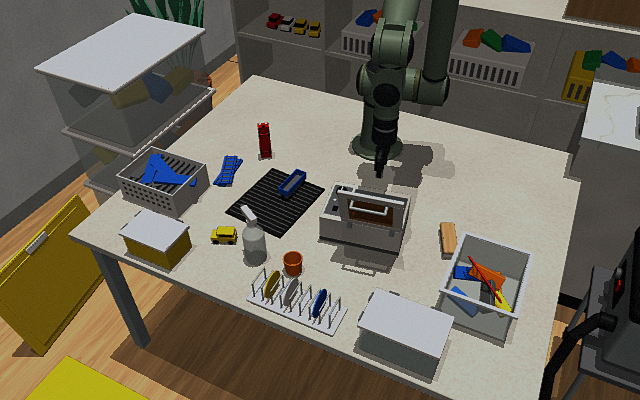

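The wrist view shows the loco on its wheels on the rack: roof at (317,118), chimney at (317,227), clear of all four walls. The lid leans open, the wagon, red loco, tracks, van, spray, cup and brush are at their original pixels, and the gripper is free. Handing in.

```bash
python3 - <<'E'
from station import *
s=get_state();print(s["time"],s["force"],abs(s["joint_vel"]).max()); print(sign_off())
E
```

```text
28.8167 [ 0.0035433   0.36100285 -0.41318936] 0.6268278955301431
the job is handed in; nothing more can be done
None
```

The steriliser's lid is open and leaning at its stop, and the locomotive stands on its wheels on the rack inside. I signed off at 28.8 s with the gripper open and well clear.

- **Lid:** I gripped the handle bar, swung it past balance to about 103°, and released it. It went back to its stop by itself.
- **Laying down:** I took the locomotive at a tilt by its hood, lifted it, turned it level and set it on its wheels on the mat. It did not slip in the grip. I let go there and withdrew.
- **Placing:** I took it again from above and set it along the chamber on the rack. Contact came at the expected height.

**Last checks:** The final pictures show the locomotive upright on the rack, clear of all four walls, and the lid leaning open. The bystanders and the red look-alike show at the same places by eye as in the first pictures. The force on the tool was near zero, and no force I read went above about 20 N.

**Disagreement:** In the wrist view over the rack, the chamber's far (left) rim appeared 3–4 mm nearer −y than my first estimate. I shifted the placement by about that much before lowering. Nothing else disagreed.

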